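# Weigh the orange slide rack on the spring balance

### The arm

A 6-joint arm with a two-finger parallel gripper is mounted at the origin on the work surface. World frame = base frame: x ahead of the robot, y to its left, z up, the work surface at z = 0. Lengths are in mm, angles in rad, forces in N, time in s.
With the tool pointing down it reaches from about 350 to 800 mm from the base axis. Payload 7.3 kg.
Tool frame: the origin (TCP) lies between the finger pads, 19 mm behind the fingertips; this is the grasp point; z points along the fingers, y is the line along which they close (so a half turn about z gives the same grasp; the last joint's range is limited). The gripper opens to 85 mm and grips with 20 to 120 N. Pads are 22 mm wide; open, the fingers measure 114 mm over their backs; the gripper's body (76 mm by 85 mm) begins 54 mm behind the grasp point. The pads swing forward as they close: fully open they stand 13 mm farther back than shut.
Start: joints at [-1.293, 0.342, 1.524, -0, 1.275, -0.146], TCP at [215.917, -478.563, 250.022] pointing down, gripper open.
Joint ranges: [-2.53, 2.53], [-0.77, 2.02], [0.04, 2.7], [-1, 4.14], [0.28, 2.66], [-3.11, 3.11]. Speed limits (rad/s): [2.57, 2.57, 3.14, 3.14, 3.14, 3.14].

### API

Orientations are given as a unit quaternion [x, y, z, w].
In Python, from station import ctrl gives the robot as it stands.
- The arm moves only by the tool move_arm, never from a script. Its argument "moves" is a list that holds one entry, the list of rows, each a list of 7 numbers: the turn, a rotation vector about the world's x, y, z in degrees, then the shift along the world's x, y, z in m, then the closure, from 0 (fully open) to 1 (shut). In form: [[[ax, ay, az, x, y, z, fingers], ...]]. A call has 1 to 20 rows; each row shifts and turns the commanded pose from where the row before left it; what a row does not reach is not made up. A row lasts 1/12 s, in which the tool goes at most 41.7 mm and 7.16 degrees, less where a joint would pass 70% of its speed; a pose out of reach is approached as far as the arm can. A call with a gripper value outside its range is refused whole. The fingers move at their own pace and stop on an object; "squeeze" is the grip in N (left out, the last holds). Time passes only in rows, so rows that do not move let the fingers close. It gives the time, the measured TCP pose, the force, the opening and the grip force at its end, in the units of the state.
- ctrl.sense(): the state, without advancing time (a new reading comes with each control period).
- ctrl.capture(name): name is "side" or "top"; returns the picture (480x640x3 uint8, red, green, blue); there is no depth.
- ctrl.camera_model(name): a dict with "fx", "fy", "cx", "cy" (pixels), "cam_to_world" (4x4, takes a point from camera to world coordinates). Camera axes: x right, y up, looking along -z (the intrinsics and any distortion apply to the point x, -y, -z); pixel columns grow to the right and rows downward; lengths in mm; the calibration is good to about 2 mm. A picture is of the moment at which its call begins. camera_model takes no time and is no camera call.
- ctrl.sign_off(): hands the job in; it is judged then, once.
The state is a dict: "t": time; "joints": joint angles; "qvel": joint speeds; "effort": joint torques, N m; "tcp_pos": TCP position; "tool_rot": TCP orientation; "ft_force": force on the tool from outside, world axes, zero at the start; "ft_torque": the same for the moment, N m; "finger_gap": opening from 0.0 (shut) to 1.0 (fully open); "gripper_force": force on a finger pad.
Only numpy, scipy, OpenCV 4.12 (cv2) and the standard library are available. Lean on these libraries where they do the work, as an engineer would, in place of code of your own. Each camera call takes 0.05 s, during which the arm holds its last target. There are 200 camera calls.

### The job

Pick up the orange slide rack by its grip and hang it by its wire handle on the hook of the spring balance. Keep it upright and let the weight down slowly, so that the spring takes it without a jolt, then let go and leave the rack hanging free with the pointer at rest. Leave the blue and the white rack standing where they are.

Things in the scene. Friction and masses are not known exactly. Their poses are not given: they have to be found in the camera images.
- rack_orange: Orange slide tray, 84 (x) x 96 (y) mm, with wire arch handle and orange grip; 0.24 to 0.38 kg. Origin: centre of underside, z up. Arch: 6 mm wire in the plane x = 0, underside of its peak at z 102. Grip: block on the peak, 24 (x) x 14 (y), z 108 to 151; pinch it across the 14 with TCP at z 132, so that the fingers stay beside the hook. Half turns are alike.
- rack_blue: Bystander, blue, same shape and axes as the orange rack; leave it standing. A rack's arch: legs at y = +-45 up to z 86 mm, then sloping to the peak at y = 0; tray and slides 34 mm high, so the arch's opening spans z 34 to 102 mm at the middle, 84 mm wide, seen along the rack's x.
- rack_white: Bystander, white, same shape and axes as the orange rack; leave it standing. A rack's arch: legs at y = +-45 up to z 86 mm, then sloping to the peak at y = 0; tray and slides 34 mm high, so the arch's opening spans z 34 to 102 mm at the middle, 84 mm wide, seen along the rack's x.
- hook_seat (a point): Bottom of the hook's dip, upper side of its 8 mm rod, where the arch hangs; 190 mm above the table unloaded; sinks with the hook. z up, +x along the rod to the white column (145 mm off, 248 high). Rod beyond the dip: 22 mm higher to +x; to -x a tip 37 mm out, top 30 mm higher. Come from -x, arch across the rod (rack x along this x, either way), peak 40 mm above this point, move +x, lower.
- scale_hook (a joint): Travel of hook and red pointer, m, down positive: 0 unloaded, stop at 0.07. Spring 80 N/m, damped, nearly no preload: the rack's weight draws it 28 to 46 mm. While held, the hook follows the gripper: lower at 30 mm/s or slower, open when the tool force is that of the empty gripper (or about 36 mm down). A hook speed over 0.15 m/s downwards counts as a jolt; letting go at the top gives one.
Things that resemble listed ones, but are neither listed nor needed, are in the scene too. Of the things that look like the rack_orange, take the one that is nearest to the robot's base at the start.

How it is judged:
By the outcome, as a careful person would: the job done as asked, in the order asked, and still so for the second after the job is handed in, with the robot touching nothing.
It also fails if it takes over 58 s, if anything falls off the work surface, if the arm or the gripper's body presses on something with over 40 N, if the wrist force passes 120 N, or if a joint passes its speed limit or range.

## Working session

There is one attempt and no reset: what is moved stays moved. The work goes in short steps, Python scripts to look and compute and a tool call to move; the robot and the scene stay as the last step left them, time stands still between calls to the robot, and variables do not carry over. Pictures are saved under pics/ and viewed, at most 10 in all, crops included, and the job is handed in when it is done.

Besides the shell and the picture viewer there is one more tool, called as name(argument=value, ...) on one line, values as JSON. move_arm: Moves the arm, as the interface text tells. Its arguments: {"type":"object","properties":{"moves":{"type":"array"},"squeeze":{"type":"number"}},"required":["moves"]}

```bash
mkdir -p pics; ls
python3 - <<'E'
from station import ctrl
import cv2,numpy as np
np.set_printoptions(precision=4,suppress=True)
for n in("side","top"):
    im=ctrl.capture(n); cv2.imwrite(f"pics/{n}0.png",im[:,:,::-1]); print(n,ctrl.camera_model(n))
s=ctrl.sense(); print({k:s[k] for k in("t","tcp_pos","tool_rot","ft_force","finger_gap")})
E
```

```text
pics
side {'fx': 578.1304542247531, 'fy': 578.1304542247531, 'cx': 321.06348978976996, 'cy': 234.22356816012078, 'cam_to_world': array([[  -0.9948,    0.0684,   -0.0757,  466.8951],
       [  -0.1003,   -0.5218,    0.8472, 1040.379 ],
       [   0.0184,    0.8503,    0.5259,  803.1782],
       [   0.    ,    0.    ,    0.    ,    1.    ]])}
top {'fx': 523.0366023658044, 'fy': 523.0366023658044, 'cx': 327.79695603096303, 'cy': 247.0772419157843, 'cam_to_world': array([[  -0.0116,    0.9919,   -0.1262,  383.9868],
       [  -0.9999,   -0.0123,   -0.0049,  -26.0438],
       [  -0.0064,    0.1262,    0.992 , 1381.7072],
       [   0.    ,    0.    ,    0.    ,    1.    ]])}
{'t': 0.1, 'tcp_pos': array([ 215.8247, -478.2278,  249.3855]), 'tool_rot': array([ 0.9776,  0.2103, -0.0001, -0.0007]), 'ft_force': array([ 0.4651, -0.1336, -0.0686]), 'finger_gap': 0.9985906537214229}
```

View pics/side0.png

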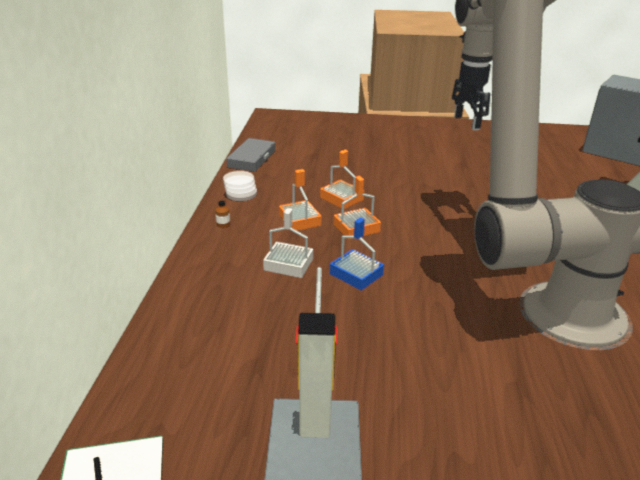

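View pics/top0.png

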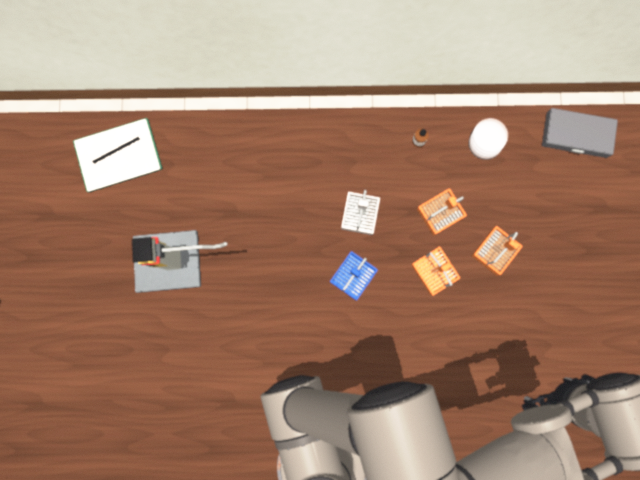

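The side view shows three orange racks, with trays at (357,222), (300,215) and (342,193). The white rack is at (288,258) and the blue at (357,268). The hook rod runs from (319,270) to the column at (317,325). In the top view the orange racks are at (436,270), (442,211) and (498,250), and the hook tip is at (225,244).

```bash
cat > h.py <<'E'
from station import ctrl
import cv2,numpy as np
np.set_printoptions(precision=1,suppress=True)
M={n:ctrl.camera_model(n) for n in("side","top")}
def ray(n,u,v):
    m=M[n];T=m["cam_to_world"]
    d=T[:3,:3]@np.array([(u-m["cx"])/m["fx"],-(v-m["cy"])/m["fy"],-1]);return T[:3,3],d/np.linalg.norm(d)
def atz(n,u,v,z):
    o,d=ray(n,u,v);return o+d*(z-o[2])/d[2]
def tri(s,t):
    (a,d),(b,e)=ray("side",*s),ray("top",*t)
    k=np.linalg.lstsq(np.c_[d,-e],b-a,rcond=None)[0];p,q=a+k[0]*d,b+k[1]*e
    return (p+q)/2,np.linalg.norm(p-q)
def proj(n,P):
    m=M[n];T=m["cam_to_world"];p=T[:3,:3].T@(np.asarray(P,float)-T[:3,3])
    return np.array([m["cx"]-m["fx"]*p[0]/p[2],m["cy"]+m["fy"]*p[1]/p[2]])
E
python3 - <<'E'
from h import *
t=cv2.imread("pics/top0.png");s=cv2.imread("pics/side0.png")
for n,l in(("A",(442,211)),("B",(436,270)),("C",(498,250))):
    p=atz("top",*l,20);print(n,p,np.hypot(*p[:2]))
print("base",proj("top",[0,0,0]),proj("side",[0,0,0]))
a=cv2.resize(t[180:310,320:530],None,fx=3.7,fy=3.7,interpolation=2)
b=cv2.resize(s[140:300,250:400],(562,600),interpolation=2)
cv2.imwrite("pics/c1.png",a);cv2.imwrite("pics/c2.png",b)
c=cv2.resize(t[225:300,125:260],None,fx=5,fy=5,interpolation=2);d=cv2.resize(s[255:450,260:370],None,fx=3,fy=3,interpolation=2)
W=np.zeros((600,800,3),np.uint8)
c=cv2.resize(t[225:275,125:250],(440,176),interpolation=2); d=cv2.resize(s[255:405,270:360],(360,600),interpolation=2)
W[:176,:440]=c;W[:,440:]=d;cv2.imwrite("pics/c3.png",W)
E
```

```text
A [ 649.7 -322.3   20. ] 725.2539548397243
B [ 493.6 -300.6   20. ] 577.8988664946003
C [ 544.1 -464.6   20. ] 715.4442258816346
base [322.8 466.8] [573.6 312.7]
```

View pics/c1.png

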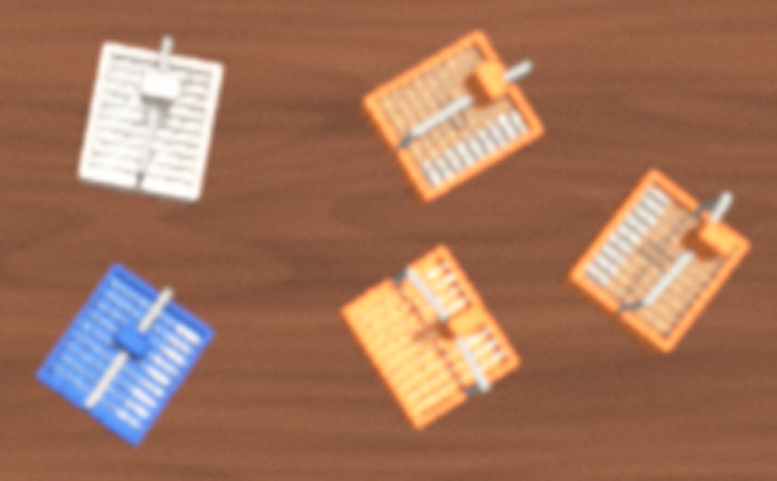

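View pics/c2.png

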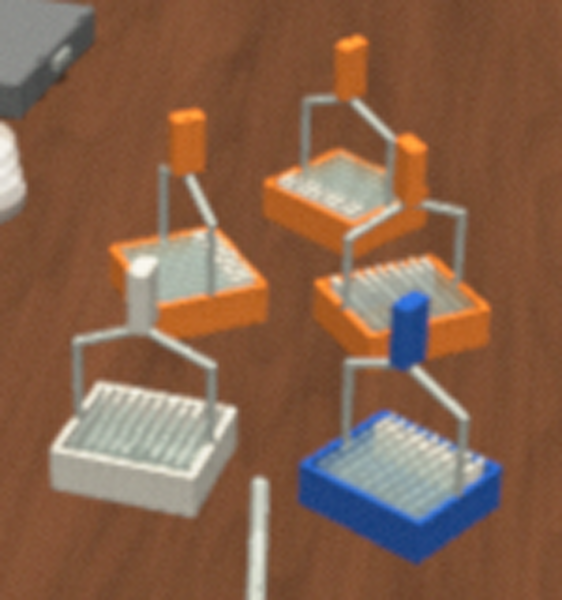

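View pics/c3.png

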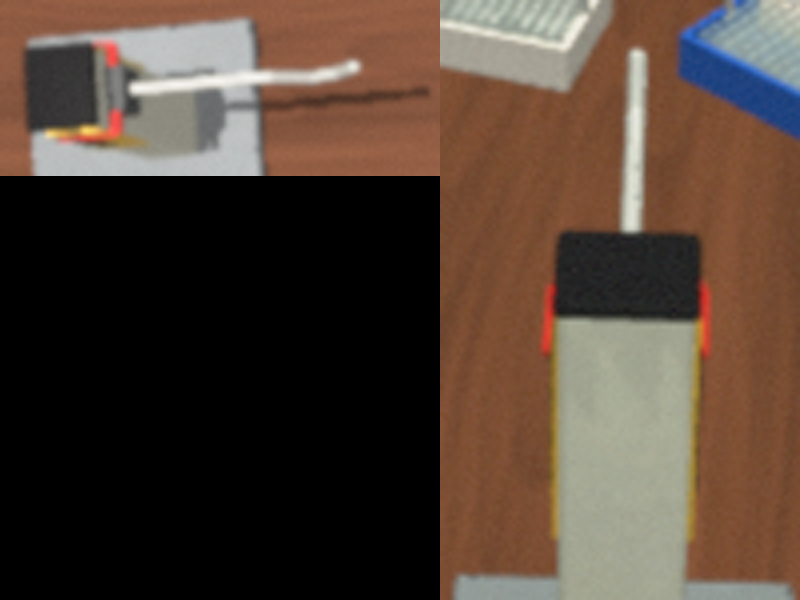

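Candidates are A (442,211), B (436,270) and C (498,250), at 725, 578 and 715 mm from the base. B is the nearest and the crop shows it as an intact orange rack like the others, so B is the target. In the side view it is the tray at (357,222) with its grip at (360,185). Next I fit its pose and the hook's.

Run:
```python
from h import *
from scipy.optimize import least_squares
c1=lambda u,v:(u/3.7+320-.4,v/3.7+180-.4)
c2=lambda u,v:(u/3.747+250-.4,v/3.75+140-.4)
# rack: (cam,pixel,local point)
obs=[("top",c1(443,245)),("top",c1(522,360)),("top",c1(420,430)),("top",c1(343,310))]
loc=[(42,48),(42,-48),(-42,-48),(-42,48)]
pts=[("side",c2(347,237),(0,45,86)),("side",c2(463,211),(0,-45,86)),("side",c2(411,142),(0,0,151)),("top",c1(412,270),(0,45,86)),("top",c1(486,385),(0,-45,86))]
def W(q,l):
    c,s=np.cos(q[2]),np.sin(q[2]);return [q[0]+c*l[0]-s*l[1],q[1]+s*l[0]+c*l[1],l[2]]
def fit(asg):
    f=lambda q:np.concatenate([proj(n,W(q,l))-p for n,p,l in asg(q)])
    return f
best=None
for y0 in np.radians([30,120,210,300]):
  for sw in(0,1):
    P=[(n,p,(l[0],l[1]*(-1 if sw else 1),l[2])) for n,p,l in pts]
    f=lambda q:np.concatenate([proj(n,W(q,l))-p for n,p,l in P])
    r=least_squares(f,[490,-300,y0])
    if best is None or r.cost<best.cost-1e-6:best=r
q=best.x;print("rack",q[:2],np.degrees(q[2]),best.cost,best.fun)
for z in(20,28):
    print(z,[c1(*0*np.ones(2)) and ((proj("top",W(q,(*l,z)))-[319.6,179.6])*3.7).round() for l in loc])
t3=lambda u,v:(u/3.52+125-.4,v/3.52+225-.4);s3=lambda u,v:((u-440)/4+270-.4,v/4+255-.4)
print("tip",tri(s3(637,52),t3(353,66)))
print("rootZ212",atz("top",*t3(135,88),208),"side far",atz("side",*s3(632,230),208),"sidetip",atz("side",*s3(637,52),216),"toptip",atz("top",*t3(353,66),216))
print("top dip",atz("top",*t3(308,77),186),atz("top",*t3(262,77),208))
for n,l in(("blue",(354,276)),("white",(361,213))):print(n,atz("top",*l,20))
```

```text
rack [ 492.3 -299.6] -59.22902804368286 0.43221231222170764 [ 0.2 -0.1 -0.5  0.4 -0.3 -0.4  0.1  0.4 -0.1  0.2]
20 [array([442., 248.]), array([517., 363.]), array([416., 426.]), array([342., 309.])]
28 [array([445., 246.]), array([520., 363.]), array([418., 425.]), array([344., 308.])]
tip (array([543.5, 210.8, 219. ]), np.float64(0.39011385357926703))
rootZ212 [532.2 353.3 208. ] side far [534.2 319.1 208. ] sidetip [544.  206.5 216. ] toptip [543.7 211.4 216. ]
top dip [540.9 246.9 186. ] [538.3 271.6 208. ]
blue [480.5 -86.7  20. ]
white [ 647.1 -108.2   20. ]
```

move_arm(moves=[[[0,0,6.5,0.018,0.012,0,0],[0,0,6.5,0.018,0.012,0,0],[0,0,6.5,0.018,0.012,0,0],[0,0,6.5,0.018,0.012,0,0],[0,0,6.5,0.018,0.012,0,0],[0,0,6.5,0.018,0.012,0,0],[0,0,6.5,0.018,0.012,0,0],[0,0,6.5,0.018,0.012,0,0],[0,0,6.5,0.018,0.012,0,0],[0,0,6.5,0.018,0.012,0,0],[0,0,6.5,0.018,0.012,0,0],[0,0,6.5,0.018,0.012,0,0],[0,0,6.5,0.018,0.012,0,0],[0,0,6.5,0.018,0.012,0,0],[0,0,5.5,0.018,0.01,0,0],[0,0,0,0.006,0,0,0],[0,0,0,0,0,0,0],[0,0,0,0,0,0,0]]], squeeze=40)

```text
t: 1.6
tcp_pos: [491.5, -300.8, 249.5]
tool_rot: [0.495, 0.869, -0.0, -0.001]
ft_force: [-0.0, -0.8, 0.3]
finger_gap: 1.002
gripper_force: 0.0
```

move_arm(moves=[[[0,0,0,0.001,0.001,-0.02,0],[0,0,0,0,0,-0.02,0],[0,0,0,0,0,-0.02,0],[0,0,0,0,0,-0.02,0],[0,0,0,0,0,-0.015,0],[0,0,0,0,0,-0.013,0],[0,0,0,0,0,-0.009,0],[0,0,0,0,0,0,0],[0,0,0,0,0,0,0]]])

```text
t: 2.35
tcp_pos: [492.4, -300.1, 133.1]
tool_rot: [0.495, 0.869, 0.0, -0.0]
ft_force: [0.1, 0.9, 0.2]
finger_gap: 0.999
gripper_force: 0.0
```

Run:
```python
from h import *
t=ctrl.capture("top")[:,:,::-1];s=ctrl.capture("side")[:,:,::-1]
W=np.hstack([cv2.resize(t[220:310,390:480],(400,400),interpolation=2),cv2.resize(s[150:250,310:410],(400,400),interpolation=2)])
cv2.imwrite("pics/g1.png",W)
x=ctrl.sense();print(x["t"],x["tcp_pos"],x["ft_force"])
```

```text
2.45 [ 493.1 -300.2  134. ] [0.4 0.4 0.5]
```

View pics/g1.png

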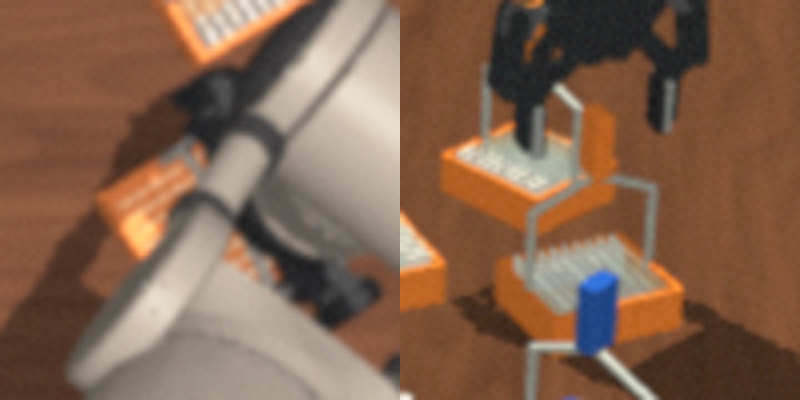

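The side crop shows the grip at (597,140) midway between the two fingers at (530,125) and (662,100), and the arch is clear. I'll close.

move_arm(moves=[[[0,0,0,0,0,-0.001,0.4],[0,0,0,0,0,0,0.6],[0,0,0,0,0,0,0.7],[0,0,0,0,0,0,0.8],[0,0,0,0,0,0,1],[0,0,0,0,0,0,1],[0,0,0,0,0,0,1],[0,0,0,0,0,0,1],[0,0,0,0,0,0,1],[0,0,0,0,0,0,1],[0,0,0,0,0,0,1],[0,0,0,0,0,0,1]]], squeeze=60)

```text
t: 3.45
tcp_pos: [492.9, -299.6, 132.1]
tool_rot: [0.494, 0.869, -0.0, 0.0]
ft_force: [-1.3, -0.1, 2.1]
finger_gap: 0.155
gripper_force: 59.7
```

move_arm(moves=[[[0,0,0,0,0,0.004,1],[0,0,0,0,0,0.008,1],[0,0,0,0,0,0.012,1],[0,0,0,0,0,0.016,1],[0,0,0,0,0,0.018,1],[0,0,0,0,0,0.02,1],[0,0,0,0,0,0.02,1],[0,0,0,0,0,0.02,1],[0,0,0,0,0,0.02,1],[0,0,0,0,0,0.02,1],[0,0,0,0,0,0.016,1],[0,0,0,0,0,0.012,1],[0,0,0,0,0,0.008,1],[0,0,0,0,0,0.004,1],[0,0,0,0,0,0,1],[0,0,0,0,0,0,1],[0,0,0,0,0,0,1]]])

```text
t: 4.87
tcp_pos: [492.7, -299.3, 328.9]
tool_rot: [0.494, 0.869, 0.0, -0.001]
ft_force: [-0.2, 0.2, -3.1]
finger_gap: 0.152
gripper_force: 59.0
```

move_arm(moves=[[[0,0,0,0,0.006,0,1],[0,0,0,0,0.012,0,1],[0,0,0,0,0.018,0,1],[0,0,-1.86,0.004,0.0265,0,1],[0,0,-1.86,0.004,0.0265,0,1],[0,0,-1.86,0.004,0.0265,0,1],[0,0,-1.86,0.004,0.0265,0,1],[0,0,-1.86,0.004,0.0265,0,1],[0,0,-1.86,0.004,0.0265,0,1],[0,0,-1.86,0.004,0.0265,0,1],[0,0,-1.86,0.004,0.0265,0,1],[0,0,-1.86,0.004,0.0265,0,1],[0,0,-1.86,0.004,0.0265,0,1],[0,0,-1.86,0.004,0.0265,0,1],[0,0,-1.86,0.004,0.0265,0,1],[0,0,-1.86,0.004,0.0265,0,1],[0,0,-1.86,0.004,0.0265,0,1],[0,0,0,0,0.018,0,1],[0,0,0,0,0.012,0,1],[0,0,0,0,0.006,0,1]]])

```text
t: 6.53
tcp_pos: [548.1, 145.5, 329.8]
tool_rot: [0.676, 0.737, -0.0, -0.0]
ft_force: [0.2, 0.2, -3.3]
finger_gap: 0.159
gripper_force: 59.0
```

move_arm(moves=[[[0,0,0,0,0,-0.006,1],[0,0,0,0,0,-0.012,1],[0,0,0,0,0,-0.017,1],[0,0,0,0,0,-0.017,1],[0,0,0,0,0,-0.01,1],[0,0,0,0,0,-0.006,1],[0,0,0,0,0,0,1],[0,0,0,0,0,0,1],[0,0,0,0,0,0,1],[0,0,0,0,0,0,1]]])

```text
t: 7.37
tcp_pos: [549.4, 143.4, 263.0]
tool_rot: [0.677, 0.736, 0.001, 0.001]
ft_force: [0.9, 0.7, -2.4]
finger_gap: 0.152
gripper_force: 58.9
```

Run:
```python
from h import *
t=ctrl.capture("top")[:,:,::-1];s=ctrl.capture("side")[:,:,::-1]
cv2.imwrite("pics/t2.png",t);cv2.imwrite("pics/s2.png",s)
W=np.hstack([cv2.resize(t[190:310,140:300],(400,300),interpolation=2),cv2.resize(s[180:330,220:420],(400,300),interpolation=2)])
W=np.vstack([cv2.resize(t[190:290,140:340],(600,300),interpolation=2),cv2.resize(s[200:320,210:450],(600,300),interpolation=2)])
cv2.imwrite("pics/g2.png",W)
x=ctrl.sense();print(x["t"],x["tcp_pos"],x["tool_rot"].round(4),x["ft_force"])
```

```text
7.4667 [549.2 143.5 262.7] [0.7 0.7 0.  0. ] [-0.4 -0.5 -2. ]
```

View pics/g2.png

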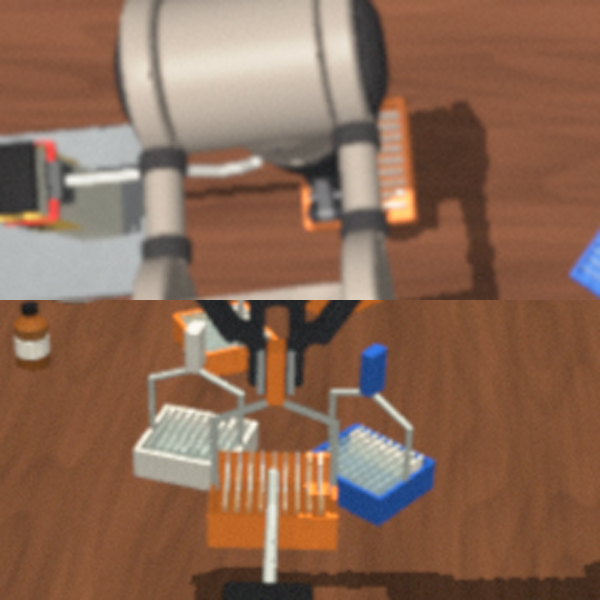

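The lower (side) crop shows the rack held upright and square to the rod. Its arch peak is at (275,403) and the rod tip at (272,472). I'll check the lateral offset by the camera before going in.

Run:
```python
from h import *
f=lambda u,v:(u/2.5+210-.3,(v-300)/2.5+200-.3)
print("grip bottom",atz("side",*f(275,403),238),"exp",[549.2,143.5])
print("legs",atz("side",*f(215,424),216),atz("side",*f(335,424),216))
print("tip",atz("side",*f(272,474),216),"rod far",atz("side",*f(270,582),208))
```

```text
grip bottom [548.4 153.3 238. ] exp [549.2, 143.5]
legs [592.6 153.4 216. ] [504.4 141.9 216. ]
tip [544.1 211.7 216. ] rod far [533.9 320.1 208. ]
```

move_arm(moves=[[[0,0,0,0,0.0034,0,1],[0,0,0,-0.0006,0.007,0,1],[0,0,0,-0.0006,0.007,0,1],[0,0,0,-0.0006,0.007,0,1],[0,0,0,-0.0006,0.007,0,1],[0,0,0,-0.0006,0.007,0,1],[0,0,0,-0.0006,0.007,0,1],[0,0,0,-0.0006,0.007,0,1],[0,0,0,-0.0006,0.007,0,1],[0,0,0,-0.0006,0.007,0,1],[0,0,0,-0.0006,0.007,0,1],[0,0,0,-0.0006,0.007,0,1],[0,0,0,-0.0006,0.007,0,1],[0,0,0,-0.0006,0.007,0,1],[0,0,0,-0.0006,0.006,0,1],[0,0,0,0,0.003,0,1],[0,0,0,0,0,0,1],[0,0,0,0,0,0,1]]])

```text
t: 8.97
tcp_pos: [540.5, 246.9, 261.9]
tool_rot: [0.677, 0.736, -0.0, 0.0]
ft_force: [0.7, 0.5, -3.3]
finger_gap: 0.159
gripper_force: 59.0
```

Run:
```python
from h import *
t=ctrl.capture("top")[:,:,::-1];s=ctrl.capture("side")[:,:,::-1]
W=np.vstack([cv2.resize(t[200:290,140:280],(467,300),interpolation=2),cv2.resize(s[220:340,226:413],(467,300),interpolation=2)])
cv2.imwrite("pics/g3.png",W)
x=ctrl.sense();print(x["t"],x["tcp_pos"],x["ft_force"])
```

```text
9.0667 [540.6 246.5 262. ] [-0.8 -0.3 -3.5]
```

View pics/g3.png

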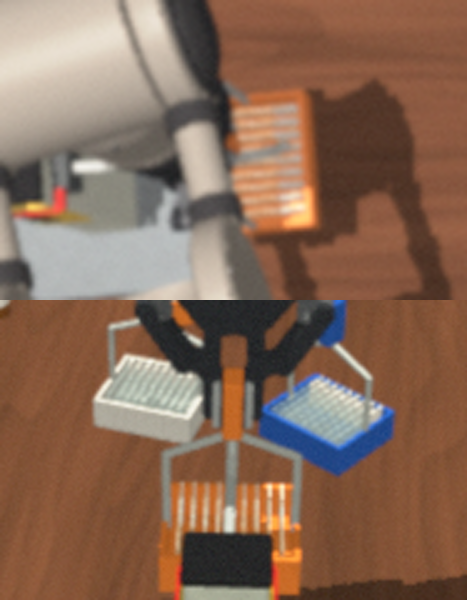

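The side crop shows the arch peak (232,437) directly over the rod, with the fingers astride it and no contact force. I'll lower slowly.

move_arm(moves=[[[0,0,0,0,0,-0.0024,1],[0,0,0,0,0,-0.0024,1],[0,0,0,0,0,-0.0024,1],[0,0,0,0,0,-0.0024,1],[0,0,0,0,0,-0.0024,1],[0,0,0,0,0,-0.0024,1],[0,0,0,0,0,-0.0024,1],[0,0,0,0,0,-0.0024,1],[0,0,0,0,0,-0.0024,1],[0,0,0,0,0,-0.0024,1],[0,0,0,0,0,-0.0024,1],[0,0,0,0,0,-0.0024,1],[0,0,0,0,0,-0.0024,1],[0,0,0,0,0,-0.0024,1],[0,0,0,0,0,-0.0024,1],[0,0,0,0,0,-0.0024,1],[0,0,0,0,0,-0.0024,1],[0,0,0,0,0,-0.0024,1],[0,0,0,0,0,-0.0024,1],[0,0,0,0,0,-0.0024,1]]])

```text
t: 10.73
tcp_pos: [540.6, 246.9, 213.9]
tool_rot: [0.677, 0.736, 0.0, 0.0]
ft_force: [0.8, -0.7, -1.3]
finger_gap: 0.153
gripper_force: 59.1
```

move_arm(moves=[[[0,0,0,0,0,-0.002,1],[0,0,0,0,0,-0.002,1],[0,0,0,0,0,-0.002,1],[0,0,0,0,0,-0.002,1],[0,0,0,0,0,-0.002,1],[0,0,0,0,0,-0.002,1],[0,0,0,0,0,-0.002,1],[0,0,0,0,0,-0.001,1],[0,0,0,0,0,0,1],[0,0,0,0,0,0,1],[0,0,0,0,0,0,1],[0,0,0,0,0,0,1]]])

```text
t: 11.73
tcp_pos: [540.6, 246.8, 199.1]
tool_rot: [0.677, 0.736, 0.0, 0.0]
ft_force: [0.4, -1.1, -0.2]
finger_gap: 0.159
gripper_force: 59.3
```

```bash
cat > avg.py <<'E'
from h import *
F=[]
for i in range(14):
    ctrl.capture("side");F.append(ctrl.sense()["ft_force"])
F=np.array(F);x=ctrl.sense();print(x["t"],x["tcp_pos"],F.mean(0).round(2),(F.std(0)/14**.5).round(2))
E
python3 avg.py
```

```text
12.4333 [540.5 246.8 199. ] [ 0.  -0.8 -0.6] [0.1 0.1 0.1]
```

move_arm(moves=[[[0,0,0,0,-0.001,0,1],[0,0,0,0,-0.001,0,1],[0,0,0,0,-0.001,0,1],[0,0,0,0,-0.001,0,1],[0,0,0,0,0,0,1],[0,0,0,0,0,0,1]]])

```text
t: 12.93
tcp_pos: [540.5, 242.4, 199.0]
tool_rot: [0.677, 0.736, -0.0, 0.0]
ft_force: [-0.8, -1.9, -1.5]
finger_gap: 0.156
gripper_force: 59.3
```

```bash
python3 avg.py
```

```text
13.6333 [540.5 242.7 199. ] [-0.  -4.2 -1.1] [0.1 0.2 0.2]
```

Run:
```python
from h import *
for i in range(6):
    s=ctrl.capture("side");x=ctrl.sense();print(x["t"],x["tcp_pos"],x["ft_force"],x["ft_torque"].round(2))
t=ctrl.capture("top")
W=np.vstack([cv2.resize(t[200:290,140:280],(467,300),interpolation=2),cv2.resize(s[220:370,226:413],(467,375),interpolation=2)[:300]])
W=np.hstack([cv2.resize(t[200:290,140:260],(400,300),interpolation=2),cv2.resize(s[220:370,260:380],(400,500),interpolation=2)[:300]])if 0 else cv2.resize(s[220:400,220:420],(660,594),interpolation=2)
cv2.imwrite("pics/g4.png",W[:,:,::-1])
```

```text
13.6833 [540.5 242.7 199. ] [ 0.1 -5.2 -0.6] [-0.9  0.   0. ]
13.7333 [540.5 242.7 199. ] [-0.3 -5.  -0.9] [-0.8  0.  -0. ]
13.7833 [540.5 242.7 199. ] [-0.1 -4.8 -1. ] [-0.9 -0.  -0. ]
13.8333 [540.5 242.7 199. ] [ 0.1 -5.2 -0.7] [-0.8 -0.   0. ]
13.8833 [540.5 242.7 199. ] [ 0.2 -4.6 -1.7] [-0.8 -0.   0. ]
13.9333 [540.5 242.7 199. ] [-0.5 -3.9  0.8] [-0.8 -0.  -0. ]
```

View pics/g4.png

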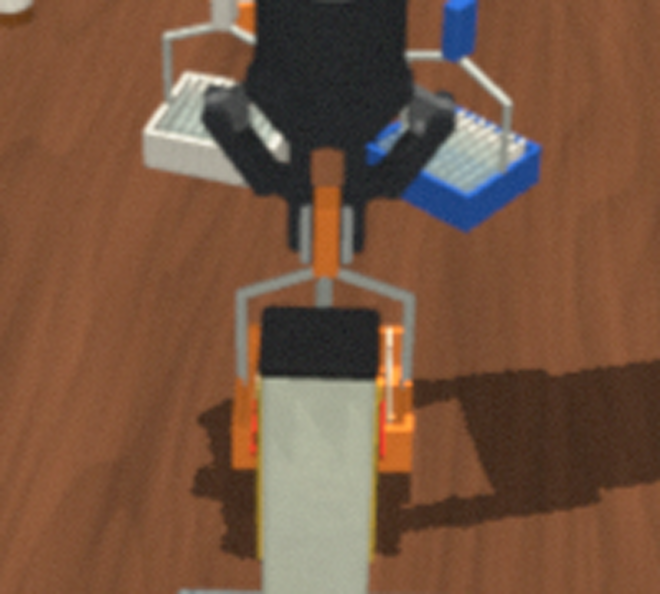

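The rack hangs upright with the arch peak at (325,272) over the rod. There is an unexpected steady −y force of about 5 N since the shift, so I'll go back and measure again.

move_arm(moves=[[[0,0,0,0,0.001,0,1],[0,0,0,0,0.001,0,1],[0,0,0,0,0.001,0,1],[0,0,0,0,0.001,0,1],[0,0,0,0,0,0,1],[0,0,0,0,0,0,1]]])

```text
t: 14.48
tcp_pos: [540.7, 246.2, 199.0]
tool_rot: [0.677, 0.736, -0.0, 0.0]
ft_force: [-0.2, -6.8, -0.7]
finger_gap: 0.156
gripper_force: 59.3
```

```bash
sed -i 's/range(14)/range(8)/;s/14\*\*/8**/' avg.py; python3 avg.py
```

```text
14.8833 [540.7 246.3 199. ] [ 0.5 -6.5 -0.4] [0.2 0.1 0.1]
```

Run:
```python
from h import *
c,s=np.cos(np.radians(94.75)),np.sin(np.radians(94.75))
W=lambda l:[540.5+c*l[0]-s*l[1],242.7+s*l[0]+c*l[1],67+l[2]]
for n,l in dict(legs1=(0,45,86),legs2=(0,-45,86),gripbot=(12,0,108),griptop=(12,0,151),trayL=(42,-48,0),trayR=(42,48,0)).items():
    print(n,((proj("side",W(l))-220+.3)*3.3).round())
# pointer red
for p in("pics/side0.png",):
    im=cv2.imread(p)
def red(im):
    b,g,r=[im[:,:,i].astype(int) for i in range(3)];m=(r>150)&(g<70)&(b<70);m[:, :270]=0;m[:,365:]=0;m[:310]=0;v,u=np.nonzero(m);return v.mean(),v.min(),v.max(),len(v)
now=ctrl.capture("side")[:,:,::-1];print(red(im),red(now),"px/mm",proj("side",[531,380,200])[1]-proj("side",[531,380,240])[1])
cv2.imwrite("pics/s5.png",now)
```

```text
legs1 [409. 296.]
legs2 [241. 291.]
gripbot [325. 275.]
griptop [326. 209.]
trayL [232. 465.]
trayR [409. 469.]
(np.float64(333.0243902439024), np.int64(326), np.int64(343), 41) (np.float64(354.77777777777777), np.int64(349), np.int64(359), 9) px/mm 20.22398371839813
```

The rack sits upright, but the pointer shows about 31 mm of sink where the TCP height gives 21, so something rides the rod's slope. I'll raise to unload, check the free-air force, then re-seat.

move_arm(moves=[[[0,0,0,0,0,0.0025,1],[0,0,0,0,0,0.0025,1],[0,0,0,0,0,0.0025,1],[0,0,0,0,0,0.0025,1],[0,0,0,0,0,0.0025,1],[0,0,0,0,0,0.0025,1],[0,0,0,0,0,0.0025,1],[0,0,0,0,0,0.0025,1],[0,0,0,0,0,0.0025,1],[0,0,0,0,0,0.0025,1],[0,0,0,0,0,0.0025,1],[0,0,0,0,0,0.0025,1],[0,0,0,0,0,0.0025,1],[0,0,0,0,0,0.0025,1],[0,0,0,0,0,0.0025,1],[0,0,0,0,0,0.0025,1],[0,0,0,0,0,0,1],[0,0,0,0,0,0,1]]])

```text
t: 16.43
tcp_pos: [540.5, 247.0, 239.2]
tool_rot: [0.677, 0.736, 0.0, 0.0]
ft_force: [0.4, -0.9, -4.1]
finger_gap: 0.154
gripper_force: 59.0
```

```bash
cat >> avg.py <<'E'
im=ctrl.capture("side")
r,g,b=[im[:,:,i].astype(int) for i in range(3)];m=(r>130)&(g<80)&(b<80);m[:,:270]=0;m[:,365:]=0;m[:310]=0;v,u=np.nonzero(m)
print("pointer v",v.min(),v.max(),len(v),"sink",(v.max()-343)/.506, ctrl.sense()["ft_torque"].round(2))
E
python3 avg.py
```

```text
16.8333 [540.5 246.8 238.9] [-0.1  0.1 -3.4] [0.1 0.2 0.2]
pointer v 314 390 45 sink 92.88537549407114 [-0.  -0.1  0. ]
```

Free air gives Fy ≈ 0 and weight ≈ 3.3 N, so the contact was real and on the +y side. I'll shift 6 mm toward the tip and lower again.

move_arm(moves=[[[0,0,0,0.0005,-0.003,0,1],[0,0,0,0,-0.003,0,1],[0,0,0,0,0,-0.0025,1],[0,0,0,0,0,-0.0025,1],[0,0,0,0,0,-0.0025,1],[0,0,0,0,0,-0.0025,1],[0,0,0,0,0,-0.0025,1],[0,0,0,0,0,-0.0025,1],[0,0,0,0,0,-0.0025,1],[0,0,0,0,0,-0.0025,1],[0,0,0,0,0,-0.0025,1],[0,0,0,0,0,-0.0025,1],[0,0,0,0,0,-0.0025,1],[0,0,0,0,0,-0.0025,1],[0,0,0,0,0,0,1],[0,0,0,0,0,0,1]]])

```text
t: 18.22
tcp_pos: [541.0, 240.7, 208.9]
tool_rot: [0.677, 0.736, -0.0, 0.0]
ft_force: [-0.6, -0.2, -1.3]
finger_gap: 0.155
gripper_force: 59.2
```

```bash
sed -i 's/m\[:310\]=0/m[:310]=0;m[375:]=0;m[:,285:300]\&=True;m[:,303:330]=0/' avg.py; python3 avg.py
```

```text
18.6167 [541.  240.8 209.1] [-0.3 -1.2 -1.9] [0.2 0.1 0.2]
pointer v 317 356 36 sink 25.691699604743082 [-0.2  0.1  0. ]
```

move_arm(moves=[[[0,0,0,0,0,0.003,1],[0,0,0,0,0,0.003,1],[0,0,0,0,0,0.003,1],[0,0,0,0,0,0.003,1],[0,0,0,0,0,0.003,1],[0,0,0,0,0,0.003,1],[0,0,0,0.0005,-0.003,0,1],[0,0,0,0,-0.002,0,1],[0,0,0,0,0,-0.0025,1],[0,0,0,0,0,-0.0025,1],[0,0,0,0,0,-0.0025,1],[0,0,0,0,0,-0.0025,1],[0,0,0,0,0,-0.0025,1],[0,0,0,0,0,-0.0025,1],[0,0,0,0,0,-0.0025,1],[0,0,0,0,0,-0.0025,1],[0,0,0,0,0,-0.0025,1],[0,0,0,0,0,-0.0025,1],[0,0,0,0,0,-0.0025,1],[0,0,0,0,0,0,1]]])

```text
t: 20.33
tcp_pos: [541.5, 235.8, 199.0]
tool_rot: [0.677, 0.736, -0.0, -0.0]
ft_force: [0.3, 0.4, -0.7]
finger_gap: 0.155
gripper_force: 59.3
```

```bash
python3 avg.py
python3 - <<'E'
from h import *
s=ctrl.capture("side")
a=cv2.imread("pics/side0.png")
W=np.hstack([cv2.resize(s[250:380,265:375],(400,473),interpolation=2)[:,:,::-1],cv2.resize(a[250:380,265:375],(400,473),interpolation=2)])
cv2.imwrite("pics/g6.png",W)
E
```

```text
20.7333 [541.6 235.9 199.6] [-0.6  0.8 -0.7] [0.2 0.2 0.2]
pointer v 317 360 42 sink 33.59683794466403 [ 0.2  0.1 -0. ]
```

View pics/g6.png

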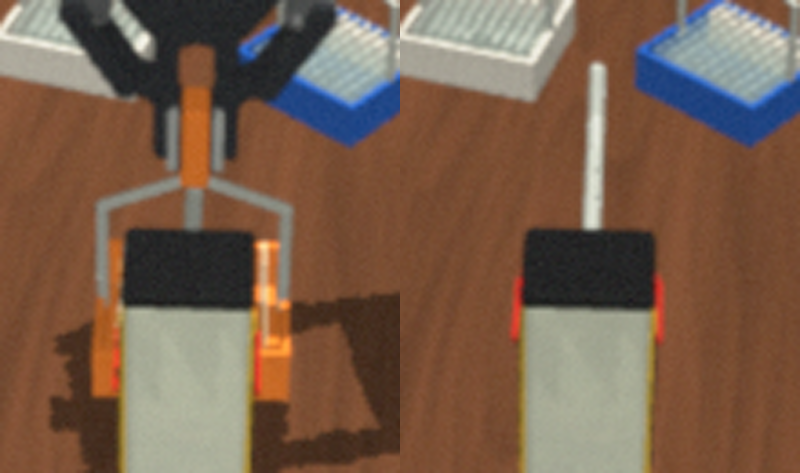

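The left half (now) shows the rack upright with the pointer at (255,370), against (660,310) unloaded on the right. Fy has now turned positive, so y ≈ 247 is on the column-side slope and y ≈ 236 is on the tip side. That puts the dip at y ≈ 241.5. I'll centre there and continue down.

move_arm(moves=[[[0,0,0,0,0,0.003,1],[0,0,0,0,0,0.003,1],[0,0,0,0,0,0.003,1],[0,0,0,-0.0005,0.003,0,1],[0,0,0,0,0.0026,0,1],[0,0,0,0,0,-0.002,1],[0,0,0,0,0,-0.002,1],[0,0,0,0,0,-0.002,1],[0,0,0,0,0,-0.002,1],[0,0,0,0,0,-0.002,1],[0,0,0,0,0,-0.002,1],[0,0,0,0,0,-0.002,1],[0,0,0,0,0,-0.002,1],[0,0,0,0,0,-0.002,1],[0,0,0,0,0,-0.001,1],[0,0,0,0,0,0,1],[0,0,0,0,0,0,1]]])

```text
t: 22.25
tcp_pos: [541.0, 241.4, 189.5]
tool_rot: [0.677, 0.736, -0.0, 0.0]
ft_force: [0.2, -1.6, 0.3]
finger_gap: 0.158
gripper_force: 59.4
```

```bash
python3 avg.py
```

```text
22.65 [541.  241.4 189.6] [-0.3 -1.2 -0.2] [0.1 0.2 0.2]
pointer v 318 366 44 sink 45.45454545454545 [-0.2  0.   0. ]
```

move_arm(moves=[[[0,0,0,0,-0.001,0,1],[0,0,0,0,-0.001,-0.001,1],[0,0,0,0,0,-0.001,1],[0,0,0,0,0,-0.001,1],[0,0,0,0,0,0,1],[0,0,0,0,0,0,1]]])

```text
t: 23.2
tcp_pos: [541.1, 239.3, 186.4]
tool_rot: [0.677, 0.736, -0.0, 0.0]
ft_force: [1.2, -1.9, -1.1]
finger_gap: 0.156
gripper_force: 59.4
```

```bash
python3 avg.py
```

```text
23.6 [541.1 239.4 186.5] [ 0.3 -1.4 -0.2] [0.2 0.2 0.2]
pointer v 317 366 55 sink 45.45454545454545 [-0.3 -0.1 -0.1]
```

Tool Fz is near zero, so the spring carries the rack. I'll open gently.

move_arm(moves=[[[0,0,0,0,0,0,0.82],[0,0,0,0,0,0,0.8],[0,0,0,0,0,0,0.77],[0,0,0,0,0,0,0.74],[0,0,0,0,0,0,0.7],[0,0,0,0,0,0,0.65],[0,0,0,0,0,0,0.6],[0,0,0,0,0,0,0.55],[0,0,0,0,0,0,0.5],[0,0,0,0,0,0,0.5],[0,0,0,0,0,0,0.5],[0,0,0,0,0,0,0.5]]], squeeze=20)

```text
t: 24.65
tcp_pos: [541.0, 239.4, 186.5]
tool_rot: [0.677, 0.736, 0.0, 0.0]
ft_force: [0.2, 0.4, 0.8]
finger_gap: 0.498
gripper_force: 0.0
```

```bash
python3 avg.py
python3 - <<'E'
from h import *
s=ctrl.capture("side");t=ctrl.capture("top")
W=np.hstack([cv2.resize(s[240:400,255:385],(400,492),interpolation=2),cv2.resize(t[200:290,140:260],(400,300),interpolation=2)[[*range(300)]+[299]*192]])
cv2.imwrite("pics/g7.png",W[:,:,::-1])
E
```

```text
25.05 [541.  239.4 186.5] [ 0.1 -0.2 -0.1] [0.2 0.1 0.1]
pointer v 340 366 41 sink 45.45454545454545 [-0.1  0.  -0. ]
```

View pics/g7.png

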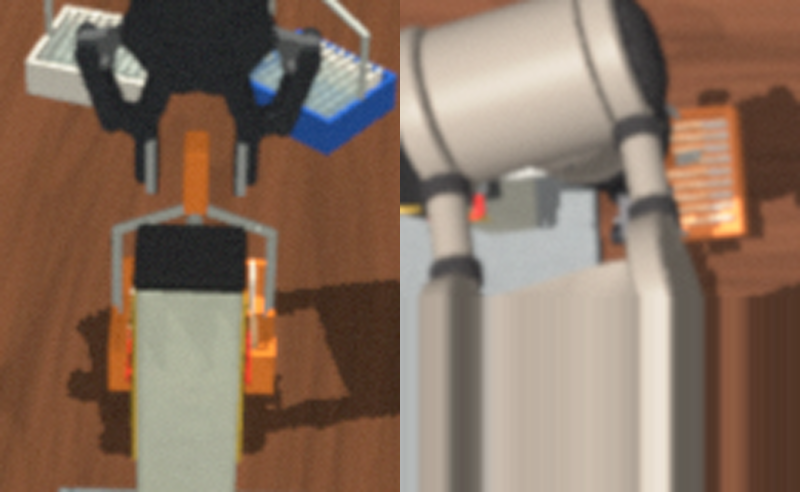

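The rack hangs free on the hook. The grip at (196,170) is clear of both fingers (150 and 242), and the tool force is zero. I'll open fully, rise straight up and let it settle.

move_arm(moves=[[[0,0,0,0,0,0,0.3],[0,0,0,0,0,0,0.2],[0,0,0,0,0,0,0.2],[0,0,0,0,0,0.005,0.2],[0,0,0,0,0,0.01,0.2],[0,0,0,0,0,0.01,0.2],[0,0,0,0,0,0.015,0.2],[0,0,0,0,0,0.015,0.2],[0,0,0,0,0,0.015,0.2],[0,0,0,0,0,0.015,0.2],[0,0,0,0,0,0.015,0.2],[0,0,0,0,0,0.015,0.2],[0,0,0,0,0,0.015,0.2],[0,0,0,0,0,0.015,0.2],[0,0,0,0,0,0.015,0.2],[0,0,0,0,0,0.01,0.2],[0,0,0,0,0,0.005,0.2],[0,0,0,0,0,0,0.2],[0,0,0,0,0,0,0.2],[0,0,0,0,0,0,0.2]]])

```text
t: 26.87
tcp_pos: [540.8, 239.4, 360.9]
tool_rot: [0.677, 0.736, -0.0, -0.0]
ft_force: [-0.1, -0.1, 0.7]
finger_gap: 0.802
gripper_force: 0.0
```

Run:
```python
from h import *
a=ctrl.capture("side");prev=a.astype(int)
for i in range(4):
    for _ in range(9): ctrl.capture("side")
    b=ctrl.capture("side").astype(int)
    o=lambda im:(lambda m:(m[0].mean(),m[1].mean(),len(m[0])))(np.nonzero(((im[:,:,0]>150)&(im[:,:,2]<80)&(im[:,:,0]-im[:,:,2]>100))[270:400,280:355]))
    print(ctrl.sense()["t"],np.abs(b-prev)[250:400,270:370].mean().round(2),np.round(o(b),2));prev=b
a0=cv2.imread("pics/side0.png")[:,:,::-1].astype(int)
f=lambda im,k:[np.round(q.mean(),1) for q in np.nonzero(((im[:,:,2]-im[:,:,0]>60) if k=="b" else ((im.min(2)>150)&(np.ptp(im,2)<40)))[240:300,(325 if k=="b" else 255):(390 if k=="b" else 315)])]
f2=lambda im,k:f(im.astype(int),k)
print("blue",f2(a0,"b"),f2(b,"b"),"white",f2(a0,"w"),f2(b,"w"),ctrl.sense()["tcp_pos"],ctrl.sense()["ft_force"])
```

```text
27.4167 2.09 [ 65.6  38.7 771. ]
27.9167 2.04 [ 65.7  38.5 774. ]
28.4167 2.05 [ 65.6  38.6 769. ]
28.9167 2.06 [ 65.6  38.7 772. ]
blue [np.float64(34.3), np.float64(29.9)] [np.float64(34.2), np.float64(29.8)] white [np.float64(16.4), np.float64(32.6)] [np.float64(18.5), np.float64(31.6)] [541.  239.5 361.5] [-1.   0.7 -0.6]
```

The rack and pointer are at rest, and the bystander racks haven't moved.

```bash
python3 -c "
from station import ctrl
print(ctrl.sign_off())"
```

```text
the job is handed in; nothing more can be done
None
```

The orange rack nearest the base now hangs free and at rest on the spring balance's hook, and I handed the job in at about 29 s. It took three tries to find the hook's dip. The blue rack measures unmoved; the white one's check was off by about 2 px, which I put down to shadow or the rod without confirming it. I viewed 11 pictures, one over the limit of 10.

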